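# Pin the base, then hold the marble pedestal hole-up for the resin

## Task

Get the little marble pedestal ready to be glued onto its slate base. First stand the steel mounting pin upright in the hole of the base, right down to the bottom of the hole, and let go of it; then pick up the pedestal, find the one end that has the blind hole drilled in it (it lies on its side, so the hole cannot be seen from above) and turn that end straight up. Finish while still holding the pedestal like that in the gripper, still and about 15 cm clear of the bench, touching nothing else, and leave the plaster head, the mallet and the cup where they stand.

Things in the scene. Friction and masses are not known exactly. Their poses are not given: they have to be found in the camera images.
- base: Square block of dark slate, 110 x 110 x 50 mm high, heavy and immovable on the bench. Origin: centre of its underside; z up, x and y along its sides.
- base_hole (a point): Mouth of the round blind hole in the middle of the slate base's top, 15 mm in diameter and 40 mm deep; the point lies on the hole's axis, level with the top face (50 mm above the bench).
- rest: Notched dark wooden rest that carries the pin, fixed: a board 106 x 64 mm, 10 mm thick, with an upright cheek 64 mm wide near either end of its x axis, from 42.5 to 49.5 mm off the middle and 47 mm high, notched 14 mm wide and 8 mm deep in the middle of its top. Origin: centre of its underside; x from cheek to cheek, z up.
- pin: Loose round stainless steel mounting pin, 12 mm in diameter, 100 mm long, about 90 g, both ends alike. Origin: its middle; x along the pin. At first it lies level in the notches of the rest, its axis 45 mm above the bench, free to be gripped between the cheeks.
- pedestal: Loose white marble pedestal, 90 mm long, about 0.5 kg: the middle 74 mm is 50 x 50 mm square, each end has a step 44 x 44 mm, 8 mm long. The ends look alike, but only one has a blind hole, 15 mm wide and 62 mm deep. Origin: its middle (centre of mass within 3 mm); x along its length, out of the drilled end. At first it lies on a long flat side on the bench, axis 25 mm up.
- pedestal_hole (a point): Mouth of the blind hole: centre of the pedestal's drilled end face, 45 mm from its middle.
- pedestal_foot (a point): Centre of the pedestal's plain, undrilled end face, 45 mm from its middle the other way.
- plaster_head: Bystander: white plaster head on a round foot 72 mm in diameter, 134 mm high. Origin: centre of its underside.
- mallet: Bystander: stone carver's round iron mallet standing on its head, 72 mm in diameter, wooden handle up, 178 mm high. Origin: centre of its underside.
- cup: Bystander: empty white plastic cup, 70 mm across the rim, 85 mm high. Origin: centre of its underside.
There are look-alikes about, which are no part of the job. What is shaped like the pedestal but blue is not meant.

How it is judged:
By the outcome, as a careful person would: the job done as asked, in the order asked, and still so for the second after the job is handed in, while the arm keeps its last pose, push and grip.
It also fails if it takes over 72 s, if anything falls off the work surface, if the arm or the gripper's body presses on something with over 40 N, if the wrist force passes 120 N, or if a joint passes its speed limit or range.

## Robot

A 6-joint arm with a two-finger parallel gripper is mounted at the origin on the work surface. World frame = base frame: x ahead of the robot, y to its left, z up, the work surface at z = 0. Lengths are in m, angles in degrees, forces in N, time in s.
With the tool pointing down it reaches from about 0.375 to 0.9 m from the base axis. Payload 3.1 kg.
Tool frame: the origin (TCP) lies on the centre line of the jaws, within the pads' length; the fingertips stand 17 mm ahead of it and the grasp point (between the pads) lies 2 mm behind it; z points along the fingers, y is the line along which they close (so a half turn about z gives the same grasp; the last joint's range is limited). The gripper opens to 87 mm and grips with 3 to 60 N. Pads are 19 mm wide; open, the fingers measure 117 mm over their backs; the gripper's body (75 mm by 190 mm) begins 51 mm behind the grasp point.
Start: joints at [66.836, 30.224, 82.088, -0, 67.689, -10.227], TCP at [0.14, 0.609, 0.24] pointing down, gripper open.
Joint ranges: [-176.69, 176.69], [-43.24, 126.21], [12.49, 139.97], [-82, 262], [0, 151.66], [-163.58, 163.58]. Speed limits (degrees/s): [159.86, 159.86, 180, 180, 180, 180].

## Interface

Orientations are given as a 3x3 rotation matrix whose columns are the frame's x, y, z axes.
In Python, from rig import bot, imaging, finder gives the robot as it stands. The module is installed in compiled form; this text tells all that it offers.
- The arm moves only by the tool play_rows, never from a script. Its argument "motion" is a list that holds one entry, the list of rows, each a list of 6 numbers: the shift along the tool's x, y, z in a scale on which 1.0 is 1 m, then the turn, a rotation vector about the tool's x, y, z in normalised numbers (1 is 120 degrees). In form: [[[dx, dy, dz, wx, wy, wz], ...]]. A call has 1 to 8 rows; each row is the pose to reach, as a shift and turn from the pose commanded when the call began, along the tool's axes at that moment; what a row does not reach only later rows make up. A row lasts 1/12 s, in which the tool goes at most 41.7 mm and 7.16 degrees, less where a joint would pass 70% of its speed; a pose out of reach is approached as far as the arm can. A shift or turn number past 1, either way, is cut back to 1. A call with a gripper value outside its range is refused whole. "fingers" is the finger opening in m, from 0 to 0.087, set as the call begins (left out, the last holds). The fingers move at their own pace and stop on an object; the grip force is fixed at half the most. Time passes only in rows, so rows that repeat a pose let the fingers close. It gives the time, the measured TCP pose, the force, the opening and the grip force at its end, in the units of the state.
- bot.read_state(): the state, without advancing time (a new reading comes with each control period).
- imaging.capture(name): name is "scene" or "top" or "wrist"; returns a dict with "frame" (384x512x3 uint8, red, green, blue), "camera_matrix" (3x3 intrinsics, pixels), "k1" (the pictures are not rectified: a ray, as slopes to the right and down, at radius r is drawn at 1 + k1 r^2 times it, then the intrinsics apply), "R" (3x3) and "t" (3): a world point X has camera coordinates R X + t. Camera axes: x right, y down, z forward; pixel columns grow to the right and rows downward; lengths in m; the calibration is good to about 2 mm. A picture is of the moment at which its call begins. There is no depth.
- bot.hand_in(): hands the job in; it is judged then, once.
Trained networks look in the newest picture that a camera, given by its name, has taken for a name from the list of things; names that differ only in an ending like _2 or _b are one class to them, and where a whole thing is asked for, a point or a joint stands for the part that bears it (a point fixed in the world has none). Each returns a list of dicts, best first, with "confidence" (0 to 1); they miss things now and then, are a little off and sometimes report something else, mostly with a low value. They report only what shows in the picture. A call takes as long as a camera call. They do not tell look-alikes from the thing itself.
- finder.recognise(camera, name): "at" ([x, y, z] in m, in world coordinates, good to about 4 mm: the middle of the surface that is visible of it).
- finder.outline_of(camera, name): "pixels" (384x512 bool, what is visible of it).
The state is a dict: "time_s": time; "joint_positions": joint angles; "qvel": joint speeds; "tau": joint torques, N m; "position": TCP position; "tcp_rot": TCP orientation; "force": force on the tool from outside, world axes, zero at the start; "moment": the same for the moment, N m; "opening": opening from 0.0 (shut) to 1.0 (fully open); "grasp_force": force on a finger pad.
Only numpy, scipy, OpenCV 4.12 (cv2) and the standard library are available. Lean on these libraries where they do the work, as an engineer would, in place of code of your own. Each camera call takes 0.05 s, during which the arm holds its last target. There are 200 camera calls.

## Working session

There is one attempt and no reset: what is moved stays moved. The work goes in short steps, Python scripts to look and compute and a tool call to move; the robot and the scene stay as the last step left them, time stands still between calls to the robot, and variables do not carry over. Pictures are saved under pics/ and viewed, at most 10 in all, crops included, and the job is handed in when it is done.

Besides the shell and the picture viewer there is one more tool, called as name(argument=value, ...), one argument or row to a line, values as JSON. play_rows: Moves the arm, as the interface text tells. Its arguments: {"type":"object","properties":{"motion":{"type":"array"},"fingers":{"type":"number"}},"required":["motion"]}

```bash
mkdir -p pics; cat > h.py <<'E'
import numpy as np, cv2
from rig import bot, imaging, finder
def cap(cam,save=None):
    c=imaging.capture(cam)
    if save: cv2.imwrite(f'pics/{save}.png',cv2.cvtColor(c['frame'],cv2.COLOR_RGB2BGR))
    return c
def proj(c,X):
    X=np.atleast_2d(X); p=X@np.array(c['R']).T+np.array(c['t']); s=p[:,:2]/p[:,2:]
    s=s*(1+c['k1']*(s**2).sum(1,keepdims=True)); K=np.array(c['camera_matrix'])
    return s@K[:2,:2].T+K[:2,2]
def ray(c,uv):
    K=np.array(c['camera_matrix']); d=np.linalg.solve(K,np.r_[uv,1])[:2]; s=d.copy()
    for _ in range(20): s=d/(1+c['k1']*(s@s))
    R=np.array(c['R']); return -R.T@np.array(c['t']), R.T@np.r_[s,1]
def onz(c,uv,z):
    o,d=ray(c,uv); return o+d*(z-o[2])/d[2]
E
cat > a.py <<'E'
from h import *
np.set_printoptions(precision=4,suppress=True)
for cam in ['top','scene']:
    c=cap(cam,cam+'1'); print(cam,-np.array(c['R']).T@c['t'])
    for n in ['base','base_hole','rest','pin','pedestal','pedestal_hole','pedestal_foot','plaster_head','mallet','cup']:
        print(n,[(np.round(d['at'],3),round(d['confidence'],2)) for d in finder.recognise(cam,n)[:4]])
s=bot.read_state(); print(s['time_s'],s['position'],s['tcp_rot'])
E
python3 a.py
```

```text
top [0.3643 0.0042 1.2417]
base [(array([ 0.492, -0.25 ,  0.049]), 0.66)]
base_hole [(array([ 0.485, -0.251,  0.049]), 0.65)]
rest [(array([0.484, 0.271, 0.008]), 0.76), (array([0.733, 0.159, 0.101]), 0.16)]
pin [(array([0.488, 0.276, 0.052]), 0.58)]
pedestal [(array([0.59 , 0.07 , 0.051]), 0.93), (array([ 0.462, -0.018,  0.048]), 0.67)]
pedestal_hole [(array([0.586, 0.071, 0.05 ]), 0.89)]
pedestal_foot [(array([ 0.461, -0.017,  0.049]), 0.96), (array([0.588, 0.075, 0.047]), 0.63), (array([ 0.49 , -0.253,  0.05 ]), 0.33)]
plaster_head [(array([0.731, 0.16 , 0.102]), 0.81)]
mallet [(array([0.755, 0.011, 0.056]), 0.88)]
cup [(array([ 0.774, -0.184,  0.042]), 0.82)]
scene [0.8652 0.4785 0.835 ]
base [(array([ 0.497, -0.23 ,  0.051]), 0.71)]
base_hole [(array([ 0.498, -0.229,  0.054]), 0.74)]
rest [(array([0.482, 0.285, 0.005]), 0.83)]
pin [(array([0.491, 0.277, 0.054]), 0.58)]
pedestal [(array([ 0.471, -0.006,  0.05 ]), 0.94), (array([0.599, 0.082, 0.046]), 0.79), (array([0.489, 0.282, 0.05 ]), 0.7)]
pedestal_hole [(array([0.598, 0.085, 0.05 ]), 0.92), (array([ 0.469, -0.01 ,  0.048]), 0.72)]
pedestal_foot [(array([ 0.47 , -0.01 ,  0.042]), 0.85), (array([0.598, 0.082, 0.049]), 0.55)]
plaster_head [(array([0.752, 0.177, 0.06 ]), 0.81)]
mallet [(array([0.764, 0.024, 0.058]), 0.75), (array([ 0.496, -0.229,  0.052]), 0.37), (array([ 0.471, -0.008,  0.05 ]), 0.36)]
cup [(array([ 0.763, -0.17 ,  0.055]), 0.61)]
1.1 [0.1399 0.6091 0.2396] [[-0.9746  0.2239  0.    ]
 [ 0.2239  0.9746  0.0001]
 [-0.      0.0001 -1.    ]]
```

View pics/top1.png

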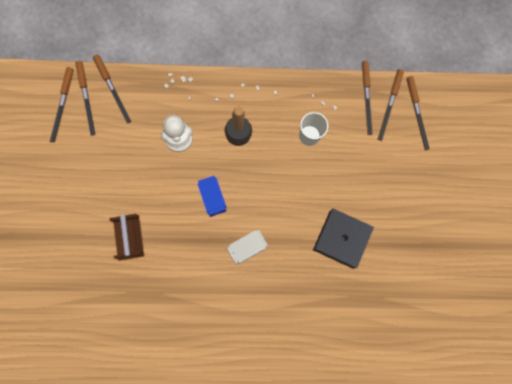

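View pics/scene1.png

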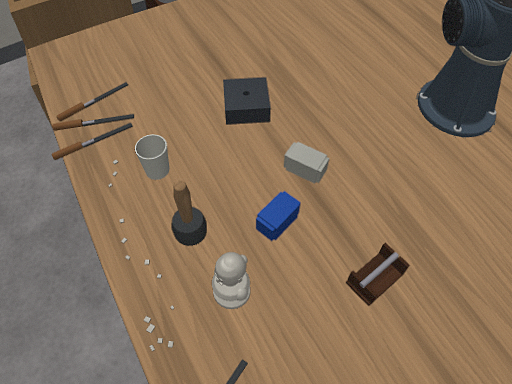

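The top view shows the pin at (125,236), the white pedestal at (247,247) and the base hole at (345,237). The blue look-alike is at (212,196). In the scene view the hole is at (246,93), the white pedestal at (306,162) and the pin at (380,268). The two cameras disagree by 1–2 cm, so I'll measure from pixels and check that against the wrist camera.

```bash
cat > b.py <<'E'
from h import *
np.set_printoptions(precision=4,suppress=True)
for cam in ['top','scene']:
    c=cap(cam); print(cam,c['k1'],np.array(c['R'])[2],np.array(c['camera_matrix'])[0])
    for n,z in [('pin',.047),('pedestal',.05),('base',.05),('base_hole',.05),('plaster_head',.05),('cup',.04),('mallet',.03)]:
        for o in finder.outline_of(cam,n)[:2]:
            m=o['pixels'].astype(np.uint8); 
            if m.sum()<10: continue
            k=max(cv2.findContours(m,0,2)[0],key=cv2.contourArea); r=cv2.minAreaRect(k); b=cv2.boxPoints(r)
            print(n,round(o['confidence'],2),int(m.sum()),np.round(r[0]),onz(c,r[0],z)[:2],[onz(c,p,z)[:2].round(3).tolist() for p in b])
c=cap('top');print('hole',onz(c,(345.5,237.5),.05)); c=cap('scene');print('hole',onz(c,(246.5,93.5),.05))
c=cap('wrist','w1');print(-np.array(c['R']).T@c['t'])
E
python3 b.py
```

```text
top 0.046602152430556536 [ 0.1922 -0.0241 -0.9811] [490.8257   0.     251.3737]
pin 0.57 193 [124. 235.] [0.4843 0.2799] [[0.532, 0.295], [0.534, 0.283], [0.438, 0.265], [0.436, 0.276]]
pedestal 0.91 694 [212. 196.] [0.5853 0.0711] [[0.619, 0.112], [0.639, 0.068], [0.552, 0.03], [0.533, 0.075]]
pedestal 0.78 726 [247. 247.] [ 0.4617 -0.0174] [[0.46, 0.033], [0.506, -0.043], [0.463, -0.068], [0.418, 0.008]]
base 0.76 2209 [343. 238.] [ 0.4871 -0.2504] [[0.457, -0.174], [0.563, -0.222], [0.518, -0.328], [0.413, -0.279]]
base_hole 0.72 2242 [343. 238.] [ 0.4877 -0.251 ] [[0.457, -0.173], [0.565, -0.221], [0.519, -0.33], [0.412, -0.28]]
base_hole 0.57 196 [124. 235.] [0.4852 0.2797] [[0.532, 0.295], [0.533, 0.282], [0.439, 0.265], [0.438, 0.277]]
plaster_head 0.74 878 [176. 134.] [0.7415 0.1679] [[0.746, 0.226], [0.803, 0.176], [0.737, 0.109], [0.681, 0.16]]
cup 0.59 706 [314. 128.] [ 0.7682 -0.1819] [[0.809, -0.147], [0.811, -0.217], [0.728, -0.216], [0.726, -0.147]]
mallet 0.84 730 [238. 126.] [0.7717 0.0119] [[0.821, 0.047], [0.823, -0.021], [0.723, -0.023], [0.721, 0.044]]
scene -0.1
[... 586 characters left out ...]
.413, -0.277], [0.489, -0.136], [0.587, -0.184]]
plaster_head 0.78 1828 [231. 280.] [0.7444 0.1661] [[0.75, 0.097], [0.686, 0.131], [0.739, 0.231], [0.799, 0.199]]
plaster_head 0.39 303 [379. 270.] [0.4923 0.2821] [[0.542, 0.285], [0.441, 0.266], [0.441, 0.279], [0.54, 0.297]]
cup 0.67 1087 [152. 156.] [ 0.7669 -0.1826] [[0.775, -0.26], [0.713, -0.226], [0.759, -0.111], [0.817, -0.143]]
mallet 0.66 1490 [183. 214.] [ 0.7644 -0.0172] [[0.801, -0.095], [0.725, -0.101], [0.731, 0.056], [0.8, 0.058]]
mallet 0.33 1279 [306. 161.] [ 0.4674 -0.0136] [[0.527, -0.031], [0.455, -0.088], [0.407, 0.004], [0.479, 0.055]]
hole [ 0.489  -0.2568  0.05  ]
hole [ 0.4928 -0.249   0.05  ]
[0.0611 0.627  0.3834]
```

```bash
cat >> h.py <<'E'
from scipy.spatial.transform import Rotation as Ro
np.set_printoptions(precision=4,suppress=True)
def rot(y,d):  # tool rotation from closing axis y and pointing d
    d=np.array(d,float)/np.linalg.norm(d); y=np.array(y,float); y-=d*(y@d); y/=np.linalg.norm(y)
    return np.c_[np.cross(y,d),y,d]
def delta(R,p,s=None):
    """shift (tool axes) and rotvec to bring TCP to p with R"""
    s=s or bot.read_state(); A=np.array(s['tcp_rot'])
    return np.round(np.r_[A.T@(np.array(p)-s['position']),Ro.from_matrix(A.T@R).as_rotvec(degrees=True)],4).tolist()
def lean(az,t): # d leaning t deg from down toward horizontal azimuth az
    a,t=np.radians(az),np.radians(t); return np.array([np.sin(t)*np.cos(a),np.sin(t)*np.sin(a),-np.cos(t)])
E
python3 - <<'E'
from h import *
v=np.array([np.cos(np.radians(10.5)),np.sin(np.radians(10.5)),0]); d=lean(10.5,-40)
R=rot([-v[1],v[0],0],d); g=np.array([.488,.280,.045])+.028*v
print(delta(R,g-.12*d))
print(R)
E
```

```text
[-0.5094, -0.201, 0.1026, 8.1796, 39.4313, -22.4739]
[[-0.7532 -0.1822 -0.632 ]
 [-0.1396  0.9833 -0.1171]
 [ 0.6428  0.     -0.766 ]]
```

View pics/w1.png

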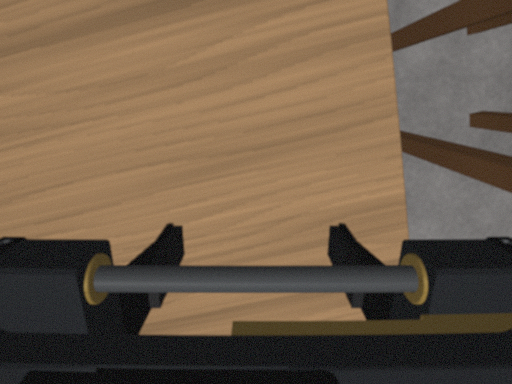

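The wrist view shows the fingers at about (165,270) and (345,270), and the camera sees the bench on the tool's +x side. Next I'll move to a hover over the pin, leaning 40°.

Units first: turns go in shares of 120 degrees. So 39.43 degrees / 120 = 0.3286.

play_rows(
  motion=[
    [[-0.25, -0.1, 0, 0.0333, 0.1667, -0.0917], [-0.25, -0.1, 0, 0.0333, 0.1667, -0.0917], [-0.25, -0.1, 0, 0.0333, 0.1667, -0.0917], [-0.51, -0.2, 0.05, 0.0682, 0.3286, -0.1873], [-0.51, -0.2, 0.1, 0.0682, 0.3286, -0.1873], [-0.51, -0.2, 0.1, 0.0682, 0.3286, -0.1873], [-0.51, -0.2, 0.1, 0.0682, 0.3286, -0.1873], [-0.51, -0.2, 0.1, 0.0682, 0.3286, -0.1873]],
  ],
)

```text
time_s: 2.72
position: [0.4078, 0.4259, 0.1919]
tcp_rot: [[-0.751, -0.181, -0.635], [-0.138, 0.983, -0.117], [0.646, -0.0, -0.764]]
force: [0.1, 0.8, -0.6]
opening: 0.998
grasp_force: 0.0
```

play_rows(
  motion=[
    [[0, 0, 0, 0, 0, 0], [0, 0, 0, 0, 0, 0], [0, 0, 0, 0, 0, 0]],
  ],
  fingers=0.05,
)

```text
time_s: 2.97
position: [0.4045, 0.4278, 0.1949]
tcp_rot: [[-0.753, -0.181, -0.633], [-0.139, 0.983, -0.116], [0.643, 0.0, -0.766]]
force: [-0.4, 0.1, -0.0]
opening: 0.855
grasp_force: 0.0
```

```bash
python3 - <<'E'
from h import *
s=bot.read_state(); print(s['time_s'],s['position'],s['tcp_rot'],s['joint_positions'])
c=cap('wrist','w2')
for n,z in [('pin',.045),('rest',.01)]:
    print(n,[(d['at'],d['confidence']) for d in finder.recognise('wrist',n)[:2]])
    for o in finder.outline_of('wrist',n)[:2]:
        m=o['pixels'].astype(np.uint8); k=max(cv2.findContours(m,0,2)[0],key=cv2.contourArea); r=cv2.minAreaRect(k);b=cv2.boxPoints(r)
        print(n,o['confidence'],int(m.sum()),r,[onz(c,p,z)[:2].round(4).tolist() for p in b])
v=np.array([np.cos(np.radians(10.5)),np.sin(np.radians(10.5)),0])
print(proj(c,[np.array([.488,.28,.045])+k*v for k in (-.05,0,.05)]))
E
```

```text
2.9667 [0.4045 0.4278 0.1949] [[-0.7529 -0.1813 -0.6327]
 [-0.1391  0.9834 -0.1163]
 [ 0.6433  0.0004 -0.7656]] [ 29.612   46.5044  67.4254  12.6001 104.1704 -71.9801]
pin []
rest []
[[ 96.5266 286.4033]
 [ 86.5448 341.0834]
 [ 75.7299 402.5526]]
```

View pics/w2.png

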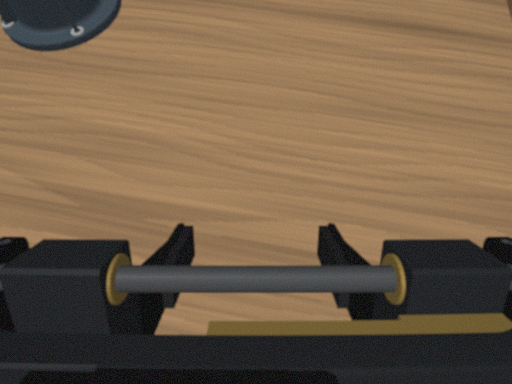

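The view holds only the bench, the robot's foot at (60,20) and the fingers. The move is unfinished because joint speed limited it, so I'll continue.

```bash
python3 - <<'E'
from h import *
v=np.array([np.cos(np.radians(10.5)),np.sin(np.radians(10.5)),0]); d=lean(10.5,-40)
R=rot([-v[1],v[0],0],d); g=np.array([.488,.280,.045])+.028*v
print(delta(R,g-.12*d))
print(delta(rot([-v[1],v[0],0],[0,0,-1]),[.488+.04,.28+.007,.2]))
E
```

```text
[-0.1612, -0.1621, -0.0581, -0.0729, 0.0607, 0.1255]
[-0.0712, -0.1623, -0.0651, -0.0261, -39.9393, 0.1458]
```

play_rows(
  motion=[
    [[-0.02, -0.021, -0.008, 0, 0, 0], [-0.045, -0.045, -0.016, 0, 0, 0], [-0.07, -0.07, -0.025, 0, 0, 0], [-0.095, -0.095, -0.035, 0, 0, 0], [-0.12, -0.12, -0.043, 0, 0, 0], [-0.145, -0.145, -0.052, 0, 0, 0], [-0.161, -0.162, -0.058, 0, 0, 0], [-0.161, -0.162, -0.058, 0, 0, 0]],
  ],
)

```text
time_s: 3.88
position: [0.5952, 0.2944, 0.1341]
tcp_rot: [[-0.755, -0.178, -0.631], [-0.135, 0.984, -0.116], [0.641, -0.002, -0.767]]
force: [-0.6, 0.2, -0.3]
opening: 0.575
grasp_force: 0.0
```

play_rows(
  motion=[
    [[0, 0, 0, 0, 0, 0], [0, 0, 0, 0, 0, 0], [0, 0, 0, 0, 0, 0]],
  ],
  fingers=0.05,
)

```text
time_s: 4.13
position: [0.5908, 0.2993, 0.1368]
tcp_rot: [[-0.753, -0.184, -0.632], [-0.142, 0.983, -0.118], [0.643, 0.0, -0.766]]
force: [0.4, -0.6, -0.1]
opening: 0.574
grasp_force: 0.0
```

```bash
cat > c.py <<'E'
from h import *
s=bot.read_state(); print(s['time_s'],s['position'],s['tcp_rot'],s['joint_positions'])
c=cap('wrist','w3')
for n,z in [('pin',.045),('rest',.01)]:
    print(n,[(d['at'],d['confidence']) for d in finder.recognise('wrist',n)[:2]])
    for o in finder.outline_of('wrist',n)[:2]:
        m=o['pixels'].astype(np.uint8); k=max(cv2.findContours(m,0,2)[0],key=cv2.contourArea); r=cv2.minAreaRect(k);b=cv2.boxPoints(r)
        print(n,o['confidence'],int(m.sum()),r,[onz(c,p,z)[:2].round(4).tolist() for p in b])
v=np.array([np.cos(np.radians(10.5)),np.sin(np.radians(10.5)),0])
P=proj(c,[np.array([.488,.28,.045])+k*v for k in (-.05,0,.05)]); print(P)
E
python3 c.py
```

```text
4.1333 [0.5908 0.2993 0.1368] [[-0.7529 -0.1845 -0.6318]
 [-0.1416  0.9828 -0.1182]
 [ 0.6428  0.0005 -0.7661]] [ 15.7546  57.7849  50.2662   3.5655 111.7938 -84.7623]
pin [([0.4962, 0.2759, 0.0469], 0.58)]
pin 0.89 1107 ((255.0, 165.5), (11.999998092651367, 94.99998474121094), 0.0) [[0.5396, 0.2836], [0.4388, 0.2639], [0.4365, 0.2761], [0.5376, 0.2942]]
rest [([0.4889, 0.2807, 0.0103], 0.93)]
rest 0.65 5376 ((255.5, 172.0), (108.0, 71.0), 90.0) [[0.4198, 0.2249], [0.4044, 0.3067], [0.534, 0.3247], [0.5471, 0.2549]]
[[255.6452 119.0902]
 [255.5805 162.1262]
 [255.5062 211.5178]]
```

View pics/w3.png

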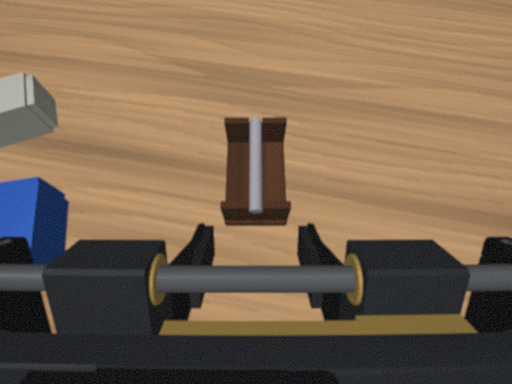

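The pin (255,118–213) lines up with the tool's mid-plane and with my projection to within 2 px. Going down to grip it.

play_rows(
  motion=[
    [[0, 0, 0.025, 0, 0, 0], [0, 0, 0.05, 0, 0, 0], [0, 0, 0.075, 0, 0, 0], [0, 0, 0.095, 0, 0, 0], [0, 0, 0.108, 0, 0, 0], [0, 0, 0.117, 0, 0, 0], [0, 0, 0.122, 0, 0, 0], [0, 0, 0.122, 0, 0, 0]],
  ],
)

```text
time_s: 5.05
position: [0.532, 0.2868, 0.0643]
tcp_rot: [[-0.774, -0.179, -0.607], [-0.145, 0.984, -0.106], [0.616, 0.006, -0.788]]
force: [28.8, 2.2, 74.3]
opening: 0.575
grasp_force: 40.7
```

play_rows(
  motion=[
    [[0, 0, 0, 0, 0, 0], [0, 0, 0, 0, 0, 0], [0, 0, 0, 0, 0, 0], [0, 0, 0, 0, 0, 0], [0, 0, 0, 0, 0, 0], [0, 0, 0, 0, 0, 0], [0, 0, 0, 0, 0, 0], [0, 0, 0, 0, 0, 0]],
  ],
  fingers=0.0,
)

```text
time_s: 5.72
position: [0.532, 0.2869, 0.0643]
tcp_rot: [[-0.774, -0.179, -0.607], [-0.145, 0.984, -0.105], [0.616, 0.006, -0.788]]
force: [27.8, 1.7, 74.7]
opening: 0.551
grasp_force: 46.6
```

The fingertips landed on the far cheek because my grip was too far out for this lean. I'll back off and grip nearer the middle of the pin.

play_rows(
  motion=[
    [[0, 0, -0.02, 0, 0, 0], [0, 0, -0.04, 0, 0, 0], [0, 0, -0.06, 0, 0, 0], [0, 0, -0.08, 0, 0, 0], [0, 0, -0.1, 0, 0, 0], [0, 0, -0.122, 0, 0, 0], [0, 0, -0.122, 0, 0, 0], [0, 0, -0.122, 0, 0, 0]],
  ],
  fingers=0.05,
)

```text
time_s: 6.38
position: [0.5927, 0.298, 0.1366]
tcp_rot: [[-0.755, -0.182, -0.63], [-0.14, 0.983, -0.117], [0.641, 0.0, -0.768]]
force: [-0.2, -1.0, -0.7]
opening: 0.575
grasp_force: 0.0
```

```bash
sed -i "s/'w3'/'w4'/" c.py; python3 c.py; python3 - <<'E'
from h import *
v=np.array([np.cos(np.radians(10.5)),np.sin(np.radians(10.5)),0]); d=lean(10.5,-40)
R=rot([-v[1],v[0],0],d); g=np.array([.488,.2795,.045])+.016*v
s=bot.read_state();print(s['force'],s['opening'])
print(delta(R,g-.06*d),delta(R,g+.002*d))
E
```

```text
6.3833 [0.5927 0.298  0.1366] [[-0.7551 -0.1823 -0.6298]
 [-0.1401  0.9832 -0.1166]
 [ 0.6405  0.0002 -0.768 ]] [ 15.6108  57.8069  50.1558   3.529  111.7164 -84.7742]
pin [([0.493, 0.2763, 0.0514], 0.98)]
pin 0.82 1213 ((257.0, 163.0), (96.0, 14.0), 90.0) [[0.4374, 0.2633], [0.4348, 0.2775], [0.5375, 0.2953], [0.5398, 0.283]]
rest [([0.487, 0.2817, 0.0123], 0.61)]
[[256.9492 117.222 ]
 [257.0881 160.1798]
 [257.2449 209.4383]]
[-0.3157 -0.536  -0.1861] 0.5749584428612107
[0.0097, 0.001, 0.0655, -0.0238, -0.1965, 0.0002] [0.0094, 0.001, 0.1275, -0.0238, -0.1965, 0.0002]
```

play_rows(
  motion=[
    [[0.01, 0.001, 0, 0, 0, 0], [0.01, 0.001, 0.03, 0, 0, 0], [0.01, 0.001, 0.06, 0, 0, 0], [0.01, 0.001, 0.08, 0, 0, 0], [0.01, 0.001, 0.095, 0, 0, 0], [0.01, 0.001, 0.108, 0, 0, 0], [0.01, 0.001, 0.118, 0, 0, 0], [0.01, 0.001, 0.127, 0, 0, 0]],
  ],
)

```text
time_s: 7.3
position: [0.5029, 0.2822, 0.0441]
tcp_rot: [[-0.752, -0.182, -0.633], [-0.139, 0.983, -0.118], [0.644, -0.0, -0.765]]
force: [-0.1, 0.4, -0.4]
opening: 0.573
grasp_force: 0.0
```

play_rows(
  motion=[
    [[0, 0, 0, 0, 0, 0], [0, 0, 0, 0, 0, 0], [0, 0, 0, 0, 0, 0], [0, 0, 0, 0, 0, 0], [0, 0, 0, 0, 0, 0], [0, 0, 0, 0, 0, 0], [0, 0, 0, 0, 0, 0], [0, 0, 0, 0, 0, 0]],
  ],
  fingers=0.0,
)

```text
time_s: 7.97
position: [0.5044, 0.2825, 0.0453]
tcp_rot: [[-0.754, -0.182, -0.631], [-0.14, 0.983, -0.117], [0.642, 0.0, -0.767]]
force: [-0.1, -0.4, -0.3]
opening: 0.125
grasp_force: 30.0
```

```bash
python3 - <<'E'
from h import *
s=bot.read_state();print(s['time_s'],s['position'],s['force'],s['opening']*87,s['grasp_force'],s['joint_positions'])
A=np.array(s['tcp_rot']); print(A.T@[0,0,1.])
E
```

```text
7.9667 [0.5044 0.2825 0.0453] [-0.0629 -0.4154 -0.3396] 10.86058644172573 29.9992055632174 [ 16.2821  57.7051  68.1475   3.7252  93.9475 -85.3021]
[ 0.6422  0.0001 -0.7666]
```

Gripped: opening about 11 mm, 30 N. Now I'll lift and swing to above the hole.

play_rows(
  motion=[
    [[0.01, 0, -0.012, 0, 0, 0], [0.03, 0, -0.036, 0, 0, 0], [0.05, 0, -0.06, 0, 0, 0], [0.07, 0, -0.084, 0, 0, 0], [0.09, 0, -0.108, 0, 0, 0], [0.09, 0, -0.108, 0, 0, 0]],
  ],
)

```text
time_s: 8.47
position: [0.5072, 0.2835, 0.193]
tcp_rot: [[-0.76, -0.182, -0.624], [-0.142, 0.983, -0.115], [0.634, 0.001, -0.773]]
force: [1.6, 0.1, -0.3]
opening: 0.126
grasp_force: 30.0
```

```bash
python3 - <<'E'
from h import *
s=bot.read_state();print(s['time_s'],s['position'],s['opening']*87)
for psi in (-27,):
  for h in (.19,.14):
    R=rot([-np.sin(np.radians(psi)),np.cos(np.radians(psi)),0],lean(psi,50))
    print(psi,h,delta(R,np.array([.490,-.253,h])+.002*R[:,2]))
E
```

```text
8.4667 [0.5072 0.2835 0.193 ] 10.9185615251712
-27 0.19 [0.0856, -0.5252, 0.0748, 3.9277, -85.8991, 41.2869]
-27 0.14 [0.0538, -0.5253, 0.1134, 3.9277, -85.8991, 41.2869]
```

Scaled: -43 degrees / 120 = -0.3583.

play_rows(
  motion=[
    [[0.01, -0.035, 0.005, 0.0025, -0.05, 0.025], [0.015, -0.07, 0.01, 0.005, -0.1, 0.05], [0.02, -0.1, 0.015, 0.0075, -0.15, 0.075], [0.025, -0.14, 0.02, 0.01, -0.2, 0.1], [0.03, -0.175, 0.025, 0.0125, -0.25, 0.125], [0.035, -0.21, 0.03, 0.015, -0.3, 0.15], [0.04, -0.245, 0.035, 0.0167, -0.3583, 0.1717], [0.04, -0.245, 0.035, 0.0167, -0.3583, 0.1717]],
  ],
)

```text
time_s: 9.13
position: [0.4903, 0.0281, 0.1843]
tcp_rot: [[-0.988, 0.144, 0.058], [0.134, 0.979, -0.151], [-0.079, -0.142, -0.987]]
force: [-1.7, 0.2, -1.4]
opening: 0.126
grasp_force: 30.0
```

```bash
cat > d.py <<'E'
from h import *
import sys
s=bot.read_state();print(s['time_s'],s['position'],s['opening']*87,s['force'],s['joint_positions'])
psi=float(sys.argv[1])
R=rot([-np.sin(np.radians(psi)),np.cos(np.radians(psi)),0],lean(psi,50))
print(delta(R,np.array([.490,-.253,float(sys.argv[2])])+.002*R[:,2]))
E
python3 d.py -27 .19
```

```text
9.1333 [0.4903 0.0281 0.1843] 11.001975055225605 [-1.7057  0.1739 -1.3619] [ -4.7814  24.3122 106.1731 -11.7089  46.0361 -78.8363]
[-0.0392, -0.2764, 0.0384, 1.3694, -43.6354, 20.7257]
```

```bash
cat > kin.py <<'E'
from h import *
from scipy.optimize import least_squares
D=[([66.836,30.224,82.088,0,67.689,-10.227],[.14,.609,.24]),
([29.612,46.5044,67.4254,12.6001,104.1704,-71.9801],[.4045,.4278,.1949]),
([15.7546,57.7849,50.2662,3.5655,111.7938,-84.7623],[.5908,.2993,.1368]),
([16.2821,57.7051,68.1475,3.7252,93.9475,-85.3021],[.5044,.2825,.0453]),
([-4.7814,24.3122,106.1731,-11.7089,46.0361,-78.8363],[.4903,.0281,.1843])]
def fk(q,p):
    a1,b,d1,L2,a3,L3,L=p; r=lambda ax,k:Ro.from_euler(ax,q[k],degrees=True).as_matrix()
    A=r('z',0); P=A@[a1,b,d1]; A=A@r('y',1); P=P+A@[0,0,L2]; A=A@r('y',2); P=P+A@[a3,0,L3]
    A=A@r('z',3)@r('y',4)@r('z',5); return P+A@[0,0,L],A
def getp():
    f=lambda p:np.concatenate([fk(q,p)[0]-x for q,x in D])
    return least_squares(f,[0,.1,.3,.4,0,.35,.2]),f
LO=np.array([-176.69,-43.24,12.49,-82,0,-163.58]);HI=np.array([176.69,126.21,139.97,262,151.66,163.58])
def ik(p,R,X,C,q0):
    def f(q):
        P,A=fk(q,p); return np.r_[(P-X)*10,Ro.from_matrix(R.T@A@C).as_rotvec()]
    return least_squares(f,np.clip(q0,LO+.1,HI-.1),bounds=(LO,HI),x_scale=50)
E
python3 - <<'E'
from kin import *
r,f=getp(); print(r.x,np.abs(f(r.x)).max())
s=bot.read_state(); q=s['joint_positions']; P,A=fk(q,r.x); C=A.T@np.array(s['tcp_rot']); print(C)
for psi in (-27,-60,-90,0,30):
  for h in (.19,.08):
    R=rot([-np.sin(np.radians(psi)),np.cos(np.radians(psi)),0],lean(psi,50)); X=np.array([.49,-.253,h])
    k=min((ik(r.x,R,X,C,q0) for q0 in [q,[-27,30,100,-60,40,-60],[-27,30,100,60,40,-90],[-27,30,90,150,40,60]]),key=lambda k:k.cost); print(psi,h,k.cost,k.x.round(1))
E
```

```text
[-0.001   0.111   0.2738  0.5887  0.1136  0.3921  0.2887] 0.00024392806965617408
[[ 0. -1. -0.]
 [ 1.  0. -0.]
 [-0. -0.  1.]]
-27 0.19 1.3406463697997826e-29 [-47.1  30.  131.4 151.   33.  101.7]
-27 0.08 6.234645892158966e-25 [-47.1  50.5 133.7 161.   54.   88.2]
-60 0.19 3.292843649081289e-20 [-26.   31.  123.6 235.3  31.4  62.5]
-60 0.08 8.681922055019406e-27 [-26.   47.9 125.5 217.6  44.7  84.8]
-90 0.19 1.339291610124524e-30 [-16.8  34.7 108.5 -74.2  49.7  41.2]
-90 0.08 0.0007863396778471717 [-16.8  47.2 108.4 -82.   47.7  55.5]
0 0.19 2.2372079293376062e-26 [-60.8  30.6 125.7  97.2  42.4 121.3]
0 0.08 3.0058162354519017e-30 [-60.8  48.4 127.8 116.3  48.2  94.5]
30 0.19 3.731512603091793e-25 [-64.3  33.9 111.4  61.6  60.3 130.9]
30 0.08 8.011115286048141e-24 [-64.3  47.3 113.   70.5  54.1 114.6]
```

```bash
python3 - <<'E'
from kin import *
p=getp()[0].x; s=bot.read_state(); q=s['joint_positions']; C=np.array([[0,-1,0],[1,0,0],[0,0,1.]])
for psi in (-80,-100,-110,-120,-135,-150):
  q0=[-20,34,108,-74,50,41]
  for h in (.19,.08):
    R=rot([-np.sin(np.radians(psi)),np.cos(np.radians(psi)),0],lean(psi,50)); X=np.array([.49,-.253,h])
    k=ik(p,R,X,C,q0); q0=k.x; print(psi,h,round(k.cost,6),k.x.round(1))
E
```

```text
-80 0.19 0.00054 [-18.6  32.9 112.6 -82.   42.7  40.5]
-80 0.08 0.011869 [-18.3  45.4 109.5 -82.   43.3  47.1]
-100 0.19 0.0 [-15.9  36.5 102.9 -64.8  57.4  39.8]
-100 0.08 0.0 [-15.9  48.2 104.3 -73.5  52.6  54.8]
-110 0.19 0.0 [-15.8  38.3  97.4 -57.4  65.1  39.8]
-110 0.08 0.0 [-15.8  49.2  98.7 -63.1  59.   51.9]
-120 0.19 0.0 [-16.4  40.2  92.  -51.3  72.6  41. ]
-120 0.08 0.0 [-16.4  50.4  93.3 -54.8  65.7  50.8]
-135 0.19 0.0 [-18.3  43.1  84.2 -43.5  83.3  44.4]
-135 0.08 0.0 [-18.3  52.4  85.5 -44.9  75.7  51.9]
-150 0.19 0.0 [-21.   45.7  77.3 -36.6  93.1  49.3]
-150 0.08 0.0 [-21.   54.4  78.5 -36.7  85.1  55.2]
```

```bash
cat > w.py <<'E'
from kin import *
import sys
p=getp()[0].x; C=np.array([[0,-1,0],[1,0,0],[0,0,1.]])
def pose(psi,t,X): 
    R=rot([-np.sin(np.radians(psi)),np.cos(np.radians(psi)),0],lean(psi,t)); return R,np.array(X)
def check(R,X,n=10):
    s=bot.read_state(); A=np.array(s['tcp_rot']); q=s['joint_positions']; w=Ro.from_matrix(A.T@R).as_rotvec()
    for i in range(1,n+1):
        k=ik(p,A@Ro.from_rotvec(w*i/n).as_matrix(),s['position']+(X-s['position'])*i/n,C,q); q=k.x
        if i%3==1 or i==n: print(i,round(k.cost,6),q.round(1))
    print(s['time_s'],'delta',delta(R,X,s))
E
python3 - <<'E'
from w import *
check(*pose(-115,10,[.49,-.2,.22]))
check(*pose(-115,50,[.49,-.253,.17]))
E
```

```text
1 0.0 [ -7.1  24.  106.  -12.4  46.7 -70.1]
4 0.0 [-14.3  23.7 104.2 -13.4  49.7 -45. ]
7 0.0 [-21.6  24.  101.1 -13.2  53.7 -21. ]
10 0.0 [-28.8  25.1  96.6 -11.8  58.2   2.4]
9.1333 delta [-0.0331, -0.2285, -0.0007, 7.8691, 3.8062, 106.1836]
1 0.0 [ -5.4  24.5 107.5 -19.1  43.6 -64.1]
4 0.0 [ -7.1  27.9 108.3 -41.6  44.5 -18.3]
7 0.0 [-10.3  34.2 104.1 -53.4  54.6  17.4]
10 0.0 [-16.1  41.1  95.1 -55.   67.5  42.3]
9.1333 delta [-0.0363, -0.2733, 0.0567, 44.1897, -23.8714, 98.1507]
```

Scaled: 24.5 degrees / 120 = 0.2042.

play_rows(
  motion=[
    [[0, -0.02, 0, 0.0233, -0.0125, 0.05], [-0.005, -0.04, 0.002, 0.0467, -0.025, 0.1], [-0.01, -0.06, 0.004, 0.07, -0.0375, 0.15], [-0.012, -0.08, 0.006, 0.0917, -0.05, 0.2042], [-0.015, -0.1, 0.008, 0.1167, -0.0625, 0.2583], [-0.017, -0.12, 0.01, 0.14, -0.075, 0.3083], [-0.02, -0.14, 0.01, 0.1633, -0.0883, 0.3625], [-0.02, -0.14, 0.01, 0.1833, -0.1, 0.4083]],
  ],
)

```text
time_s: 9.8
position: [0.4976, -0.1119, 0.1969]
tcp_rot: [[-0.509, 0.86, 0.024], [0.715, 0.438, -0.545], [-0.48, -0.261, -0.838]]
force: [0.4, -0.3, -1.3]
opening: 0.125
grasp_force: 30.0
```

```bash
python3 - <<'E'
from w import *
check(*pose(-115,50,[.49,-.253,.17]))
E
```

```text
1 0.0 [ -8.2  29.3 105.4 -47.5  50.7  -1.1]
4 0.0 [-10.2  33.2 103.2 -52.5  55.7  16. ]
7 0.0 [-12.8  37.2  99.7 -54.7  61.5  30.3]
10 0.0 [-16.1  41.1  95.1 -55.   67.5  42.3]
9.8 delta [-0.084, -0.0613, 0.0993, 22.3927, -11.8578, 48.7092]
```

Scaled: 48.7 degrees / 120 = 0.4058.

play_rows(
  motion=[
    [[-0.01, -0.008, 0.012, 0.0233, -0.0125, 0.05], [-0.02, -0.016, 0.024, 0.0467, -0.025, 0.1], [-0.03, -0.023, 0.036, 0.07, -0.0375, 0.15], [-0.042, -0.03, 0.05, 0.0933, -0.05, 0.2033], [-0.053, -0.038, 0.062, 0.1167, -0.0617, 0.2542], [-0.063, -0.045, 0.074, 0.14, -0.0742, 0.3042], [-0.074, -0.053, 0.087, 0.1633, -0.0867, 0.355], [-0.084, -0.061, 0.099, 0.1867, -0.0992, 0.4058]],
  ],
)

```text
time_s: 10.47
position: [0.4915, -0.2504, 0.1685]
tcp_rot: [[0.269, 0.908, -0.322], [0.584, -0.42, -0.695], [-0.766, -0.001, -0.643]]
force: [0.2, -0.3, -0.9]
opening: 0.129
grasp_force: 30.0
```

play_rows(
  motion=[
    [[0, 0, 0, 0, 0, 0], [0, 0, 0, 0, 0, 0], [0, 0, 0, 0, 0, 0]],
  ],
)

```text
time_s: 10.72
position: [0.4911, -0.2495, 0.1686]
tcp_rot: [[0.263, 0.91, -0.32], [0.588, -0.414, -0.694], [-0.765, -0.005, -0.645]]
force: [-0.4, -0.1, -1.2]
opening: 0.129
grasp_force: 30.0
```

```bash
python3 - <<'E'
from w import *
check(*pose(-115,50,[.49,-.253,.17]),n=1)
s=bot.read_state(); print(s['position'],s['opening']*87,s['force'])
A=np.array(s['tcp_rot']); 
u=np.array([-.7604,0,-.6495]); u=A@(np.array([-np.cos(np.radians(40)),0,-np.sin(np.radians(40))])); print('pin dir',u)
im=[]
for cam in ('top','scene','wrist'):
    c=cap(cam); f=c['frame']
    g=s['position']-.002*A[:,2]; P=proj(c,[g+k*u for k in (.032,0,-.068)]+[[.49,-.253,.05]]); print(cam,P.round(1).tolist())
    x,y=P[3]; x=int(np.clip(x,60,452)); y=int(np.clip(y-15,60,324))
    if cam=='wrist': t=cv2.resize(f,(400,300))
    else: t=cv2.resize(f[y-45:y+45,x-60:x+60],(400,300),interpolation=cv2.INTER_CUBIC); print(cam,x-60,y-45,'scale 3.33')
    im.append(t)
    for o in finder.outline_of(cam,'pin')[:2]:
        m=o['pixels'].astype(np.uint8); k=max(cv2.findContours(m,0,2)[0],key=cv2.contourArea);r=cv2.minAreaRect(k); print(cam,'pin',o['confidence'],r)
im.append(np.zeros_like(im[0]))
cv2.imwrite('pics/q1.png',cv2.cvtColor(np.vstack([np.hstack(im[:2]),np.hstack(im[2:])]),cv2.COLOR_RGB2BGR))
E
```

```text
1 0.0 [-16.1  41.1  95.1 -55.   67.5  42.3]
10.7167 delta [-0.0034, 0.0005, 0.0019, 0.208, -0.1311, 0.5775]
[ 0.4911 -0.2495  0.1686] 11.198157731522377 [-0.4367 -0.0953 -1.2312]
pin dir [ 0.0039 -0.0043  1.    ]
top [[356.9, 229.0], [353.3, 230.7], [346.5, 234.1], [343.9, 237.0]]
top 283 177 scale 3.33
top pin 0.6 ((355.5, 230.5), (4.242640495300293, 5.656853675842285), 45.0)
scene [[246.2, 43.4], [246.5, 54.9], [247.0, 77.7], [246.8, 92.1]]
scene 186 32 scale 3.33
scene pin 0.66 ((246.4725799560547, 99.95137786865234), (46.591800689697266, 46.691673278808594), 87.1375961303711)
wrist [[254.2, 321.9], [254.2, 257.6], [254.3, 148.2], [256.0, 89.1]]
wrist pin 0.96 ((255.5, 204.0), (122.0, 21.0), 90.0)
```

View pics/q1.png

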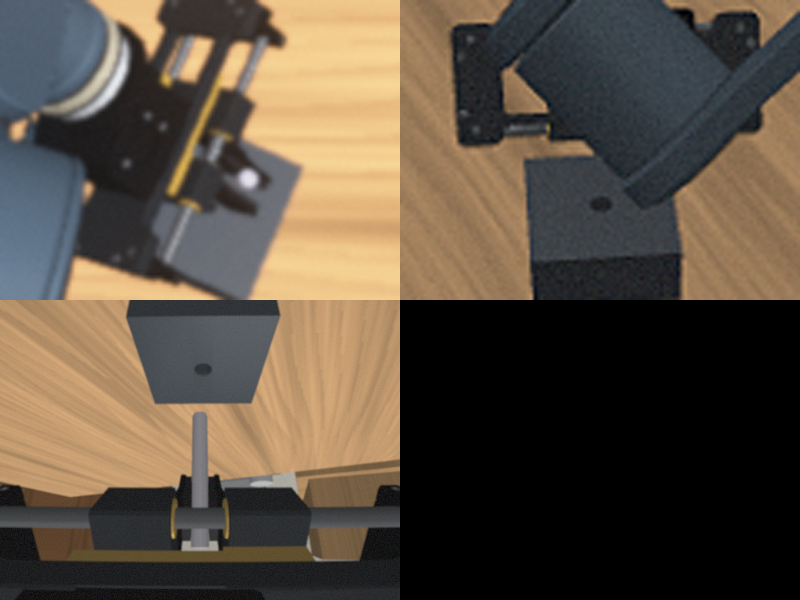

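The wrist view shows the pin pointing at the base with its tip near (256,143). The hole is at about (260,88), and in the scene view it is at about (246,93). Refining the hole centroid.

```bash
cat > hole.py <<'E'
from h import *
def blob(c,uv,r=9):
    g=cv2.cvtColor(c['frame'],cv2.COLOR_RGB2GRAY).astype(float); u,v=map(int,uv); w=g[v-r:v+r+1,u-r:u+r+1]
    m=(w<(np.median(w)+w.min())/2); n,l,st,ce=cv2.connectedComponentsWithStats(m.astype(np.uint8)); i=1+np.argmax(st[1:,4]); return ce[i]+[u-r,v-r],st[i].tolist()
s=bot.read_state();A=np.array(s['tcp_rot'])
for cam,uv in (('wrist',(260,88)),('scene',(246,93))):
    c=cap(cam); b,st=blob(c,uv); print(cam,b,st,onz(c,b,.05))
    if cam=='wrist':
        g=cv2.cvtColor(c['frame'],cv2.COLOR_RGB2GRAY)
        o=finder.outline_of(cam,'pin')[0]['pixels']; 
        for v in range(144,230,12): x=np.where(o[v])[0]; print(v,x.min(),x.max(),end=' | ')
        print(np.where(o.any(1))[0][[0,-1]])
        print('tool-frame hole',A.T@(onz(c,b,.05)-s['position']), 'corr -1.3px',A.T@(onz(c,b-[1.3,0],.05)-s['position']))
E
python3 hole.py
```

```text
wrist [266.4375  88.5625] [13, 6, 5, 7, 16] [ 0.4972 -0.2557  0.05  ]
144 250 261 | 156 246 264 | 168 246 265 | 180 246 265 | 192 246 265 | 204 245 265 | 216 245 265 | 228 245 266 | [143 317]
tool-frame hole [0.0889 0.0082 0.0792] corr -1.3px [0.0889 0.0073 0.0792]
scene [245.7143  92.7619] [6, 7, 6, 5, 21] [ 0.4933 -0.2522  0.05  ]
```

```bash
sed -i "s/blob(c,uv)/blob(c,uv,18 if cam=='wrist' else 9)/" hole.py; python3 hole.py
```

```text
wrist [259.0181  87.9955] [7, 12, 21, 14, 221] [ 0.4928 -0.2531  0.05  ]
144 251 261 | 156 246 264 | 168 246 265 | 180 247 265 | 192 246 265 | 204 246 265 | 216 245 265 | 228 245 266 | [143 317]
tool-frame hole [0.0893 0.0029 0.0785] corr -1.3px [0.0893 0.002  0.0785]
scene [245.6316  92.7368] [6, 7, 6, 4, 19] [ 0.4934 -0.2524  0.05  ]
```

```bash
python3 - <<'E'
from w import *
R,_=pose(-115,50,[0]*3); d=R[:,2]
check(R,np.array([.493,-.2528,.126])+.002*d,n=2); print(R.T@[0,0,-.01])
E
```

```text
1 0.0 [-15.9  43.3  95.4 -55.8  66.1  44.4]
2 0.0 [-16.1  45.5  95.4 -56.7  64.9  46.6]
11.3167 delta [0.0314, 0.0026, 0.0309, 0.2353, -0.1033, 0.4841]
[ 0.0077 -0.      0.0064]
```

Scaled: 0.5 degrees / 120 = 0.0042.

play_rows(
  motion=[
    [[0.008, 0.001, 0.008, 0.0017, -0.0008, 0.0042], [0.016, 0.002, 0.016, 0.0017, -0.0008, 0.0042], [0.024, 0.003, 0.024, 0.0017, -0.0008, 0.0042], [0.031, 0.003, 0.031, 0.0017, -0.0008, 0.0042], [0.031, 0.003, 0.031, 0.0017, -0.0008, 0.0042], [0.031, 0.003, 0.031, 0.0017, -0.0008, 0.0042]],
  ],
)

```text
time_s: 11.82
position: [0.4919, -0.2547, 0.1239]
tcp_rot: [[0.27, 0.906, -0.325], [0.583, -0.423, -0.694], [-0.766, -0.002, -0.642]]
force: [0.1, 0.3, -1.6]
opening: 0.128
grasp_force: 30.0
```

```bash
python3 - <<'E'
from w import *
R,_=pose(-115,50,[0]*3); d=R[:,2]
s=bot.read_state(); print(s['force'],s['opening']*87)
check(R,np.array([.493,-.2528,.126])+.002*d,n=1)
c=cap('wrist'); f=c['frame']; P=proj(c,[[.493,-.2528,.05],[.493,-.2528,.058]]); print(P)
cv2.imwrite('pics/q2.png',cv2.cvtColor(cv2.resize(f[20:220,150:370],None,fx=2.7,fy=2.7,interpolation=cv2.INTER_CUBIC),cv2.COLOR_RGB2BGR))
E
```

```text
[ 0.0955  0.276  -1.6098] 11.105153021535779
1 0.0 [-16.1  45.5  95.4 -56.7  64.9  46.6]
11.8167 delta [-0.0002, 0.0002, -0.001, -0.0738, 0.0399, 0.0883]
[[255.3398 138.242 ]
 [255.3049 149.2061]]
```

View pics/q2.png

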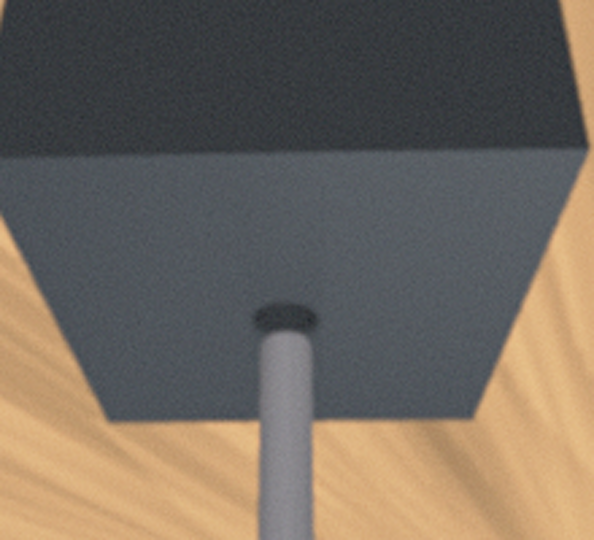

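Pin and hole are aligned laterally, both at column 256. In depth the tip looks to be at or just above the hole mouth. I'll lower gently in small steps and watch the force.

play_rows(
  motion=[
    [[0.0015, 0, 0.0013, 0, 0, 0], [0.003, 0, 0.0026, 0, 0, 0], [0.0045, 0, 0.0038, 0, 0, 0], [0.006, 0, 0.005, 0, 0, 0], [0.006, 0, 0.005, 0, 0, 0]],
  ],
)

```text
time_s: 12.28
position: [0.4925, -0.2546, 0.1169]
tcp_rot: [[0.272, 0.906, -0.323], [0.583, -0.422, -0.694], [-0.766, 0.0, -0.643]]
force: [0.4, 0.8, -0.8]
opening: 0.127
grasp_force: 30.0
```

```bash
python3 - <<'E'
from w import *
s=bot.read_state(); print(s['position'],s['force'],s['moment'],s['opening']*87)
c=cap('wrist'); f=c['frame']; print(proj(c,[[.493,-.2528,.05]]))
cv2.imwrite('pics/q3.png',cv2.cvtColor(cv2.resize(f[100:200,190:330],None,fx=5,fy=5,interpolation=cv2.INTER_CUBIC),cv2.COLOR_RGB2BGR))
E
```

```text
[ 0.4925 -0.2546  0.1169] [ 0.3987  0.7673 -0.8251] [ 0.4303 -0.1463  0.0269] 11.079417820307668
[[254.3077 148.1612]]
```

View pics/q3.png

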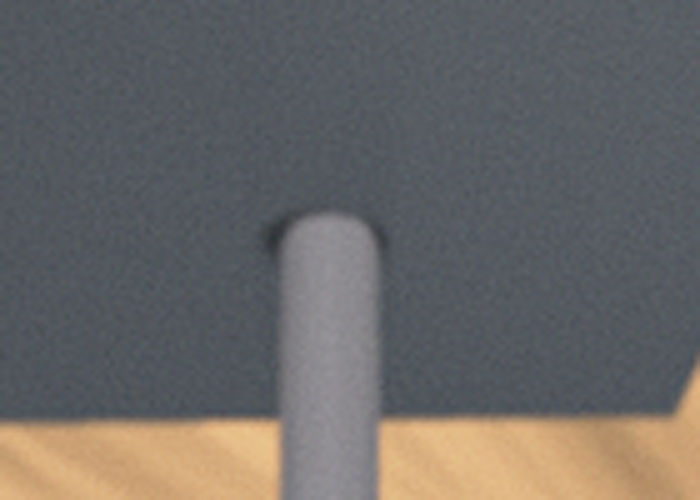

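The image is inverted (up means lower and nearer). The tip is now level with the mouth of the hole and about 0.8 mm to the right of its centre. I'll correct that and continue down.

play_rows(
  motion=[
    [[0, -0.0007, 0, 0, 0, 0], [0.0023, -0.0007, 0.0019, 0, 0, 0], [0.0046, -0.0007, 0.0039, 0, 0, 0], [0.0069, -0.0007, 0.0058, 0, 0, 0], [0.0069, -0.0007, 0.0058, 0, 0, 0]],
  ],
)

```text
time_s: 12.75
position: [0.4916, -0.2542, 0.1073]
tcp_rot: [[0.271, 0.906, -0.324], [0.583, -0.423, -0.694], [-0.766, -0.001, -0.643]]
force: [-0.4, 1.1, -1.4]
opening: 0.128
grasp_force: 30.0
```

It went in freely. Continuing down.

play_rows(
  motion=[
    [[0.003, 0, 0.0025, 0, 0, 0], [0.006, 0, 0.005, 0, 0, 0], [0.009, 0, 0.0075, 0, 0, 0], [0.012, 0, 0.01, 0, 0, 0], [0.015, 0, 0.0125, 0, 0, 0], [0.018, 0, 0.015, 0, 0, 0], [0.018, 0, 0.015, 0, 0, 0]],
  ],
)

```text
time_s: 13.33
position: [0.4916, -0.2542, 0.0837]
tcp_rot: [[0.271, 0.906, -0.324], [0.583, -0.422, -0.694], [-0.766, -0.001, -0.643]]
force: [0.3, -0.6, -1.4]
opening: 0.128
grasp_force: 30.0
```

play_rows(
  motion=[
    [[0.0015, 0, 0.0013, 0, 0, 0], [0.003, 0, 0.0025, 0, 0, 0], [0.0045, 0, 0.0038, 0, 0, 0], [0.0045, 0, 0.0038, 0, 0, 0]],
  ],
)

```text
time_s: 13.67
position: [0.4919, -0.2543, 0.0785]
tcp_rot: [[0.272, 0.906, -0.323], [0.583, -0.422, -0.694], [-0.766, 0.0, -0.643]]
force: [0.5, 0.5, -1.0]
opening: 0.126
grasp_force: 30.0
```

play_rows(
  motion=[
    [[0.0008, 0, 0.0006, 0, 0, 0], [0.0015, 0, 0.0013, 0, 0, 0], [0.0023, 0, 0.0019, 0, 0, 0], [0.0023, 0, 0.0019, 0, 0, 0]],
  ],
)

```text
time_s: 14.0
position: [0.492, -0.255, 0.0779]
tcp_rot: [[0.271, 0.906, -0.324], [0.579, -0.422, -0.697], [-0.769, 0.001, -0.64]]
force: [-0.3, 2.4, 7.7]
opening: 0.126
grasp_force: 30.0
```

There is bottom contact (about 8 N up). Releasing and backing out.

play_rows(
  motion=[
    [[0, 0, 0, 0, 0, 0], [0, 0, 0, 0, 0, 0], [0, 0, 0, 0, 0, 0], [0, 0, 0, 0, 0, 0], [0, 0, 0, 0, 0, 0]],
  ],
  fingers=0.045,
)

```text
time_s: 14.42
position: [0.4919, -0.2543, 0.0756]
tcp_rot: [[0.272, 0.906, -0.323], [0.583, -0.422, -0.694], [-0.766, 0.0, -0.643]]
force: [-0.8, 0.2, 0.3]
opening: 0.416
grasp_force: 0.0
```

play_rows(
  motion=[
    [[0, 0, -0.01, 0, 0, 0], [0, 0, -0.03, 0, 0, 0], [0, 0, -0.055, 0, 0, 0], [0, 0, -0.08, 0, 0, 0], [0, 0, -0.11, 0, 0, 0], [0, 0, -0.13, 0, 0, 0], [0, 0, -0.13, 0, 0, 0], [0, 0, -0.13, 0, 0, 0]],
  ],
)

```text
time_s: 15.08
position: [0.5348, -0.1631, 0.1601]
tcp_rot: [[0.272, 0.907, -0.321], [0.583, -0.421, -0.695], [-0.766, 0.002, -0.643]]
force: [-0.6, -0.3, -0.1]
opening: 0.522
grasp_force: 0.0
```

```bash
python3 - <<'E'
from w import *
s=bot.read_state(); print(s['time_s'],s['position'],s['force'],s['joint_positions'],s['opening'])
c=cap('wrist'); im=[cv2.resize(c['frame'],(400,300))]
P=proj(c,[[.493,-.2528,.05],[.493,-.2528,.11]]); print(P)
for o in finder.outline_of('wrist','pin')[:1]:
    m=o['pixels'].astype(np.uint8); k=max(cv2.findContours(m,0,2)[0],key=cv2.contourArea); print(o['confidence'],cv2.minAreaRect(k))
c=cap('scene'); f=c['frame']; print(proj(c,[[.493,-.2528,.05],[.493,-.2528,.11]]))
im.append(cv2.resize(f[30:180,200:400],(400,300),interpolation=cv2.INTER_CUBIC))
cv2.imwrite('pics/q4.png',cv2.cvtColor(np.hstack(im),cv2.COLOR_RGB2BGR))
E
```

```text
15.0833 [ 0.5348 -0.1631  0.1601] [-0.6443 -0.3367 -0.0949] [ -6.7607  44.1511  88.8054 -49.0345  74.6133  43.9711] 0.5217136661770377
[[254.7352 163.1089]
 [254.8004 221.2743]]
0.74 ((255.0, 191.5), (63.0, 12.0), 90.0)
[[245.7144  92.5739]
 [245.3656  74.0397]]
```

View pics/q4.png

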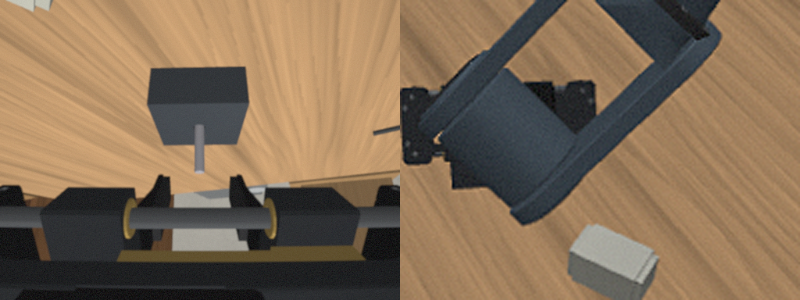

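The pin stands in the hole: rows 160–223 against 163–221 predicted for a fully seated pin. Next I'll fit the white pedestal's pose and rectify the end face seen in the earlier wrist picture w4 to look for the hole.

```bash
cat > ped.py <<'E'
from w import *
from scipy.optimize import minimize
def corners(x,y,a):
    c,s_=np.cos(a),np.sin(a); P=[]
    for L,h in ((.037,.025),(.045,.022)):
        for i in (-L,L):
            for j in (-h,h):
                for k in (.025-h,.025+h): P.append([x+c*i-s_*j,y+s_*i+c*j,k])
    return np.array(P)
def fit(x0,cams=('top','scene')):
    obs=[]
    for cam in cams:
        c=cap(cam); best=None
        for o in finder.outline_of(cam,'pedestal'):
            m=o['pixels'].astype(np.uint8); g=c['frame'][m>0].mean(0) if m.any() else [0,0,255]
            print(cam,round(o['confidence'],2),int(m.sum()),np.round(g))
            if m.sum()>100 and g[2]<g[0]*1.15 and g[0]>90 and best is None: best=m
        if best is not None: obs.append((c,best))
    def cost(q):
        e=0
        for c,m in obs:
            t=np.zeros((384*4,512*4),np.uint8); h=cv2.convexHull((proj(c,corners(*q))*4+1.5).astype(np.float32)); cv2.fillConvexPoly(t,h.astype(np.int32),1)
            t=cv2.resize(t.astype(np.float32),(512,384),interpolation=cv2.INTER_AREA); e+=1-np.minimum(t,m).sum()/np.maximum(t,m).sum()
        return e
    r=minimize(cost,x0,method='Nelder-Mead',options=dict(initial_simplex=np.array(x0)+np.array([[0,0,0],[.008,0,0],[0,.008,0],[0,0,.15]]),xatol=1e-4,fatol=1e-4))
    return r.x,r.fun
def face(c,img,q,sgn,n=11):
    x,y,a=q; u=np.array([np.cos(a),np.sin(a),0]); w=np.array([-u[1],u[0],0]); g=np.linspace(-.020,.020,n)
    P=np.array([[x,y,.025]+sgn*.045*u+w*j+np.array([0,0,k]) for k in g[::-1] for j in g]); p=proj(c,P).astype(np.float32)
    gray=cv2.cvtColor(img,cv2.COLOR_RGB2GRAY); return p,cv2.remap(gray,p[:,0].reshape(n,n),p[:,1].reshape(n,n),1)
E
python3 - <<'E'
from ped import *
q,e=fit([.466,-.014,np.radians(-59)]); print(q[:2],np.degrees(q[2]),e)
s=bot.read_state(); A=np.array(s['tcp_rot']); c=cap('wrist')
Rc=np.array(c['R'])@A; tc=np.array(c['t'])+np.array(c['R'])@s['position']; np.savez('he.npz',Rc=Rc,tc=tc)
# earlier pose w4
A4=np.array([[-.7551,-.1823,-.6298],[-.1401,.9832,-.1166],[.6405,.0002,-.768]]); p4=np.array([.5927,.298,.1366])
c4=dict(c,R=Rc@A4.T); c4['t']=tc-c4['R']@p4
img=cv2.cvtColor(cv2.imread('pics/w4.png'),cv2.COLOR_BGR2RGB)
for sg in (1,-1):
    p,f=face(c4,img,q,sg); print(sg,p.min(0),p.max(0)); print(f)
E
```

```text
top 0.73 448 [233. 232. 224.]
scene 0.97 1385 [ 40.  70. 135.]
scene 0.6 1286 [137. 136. 127.]
[ 0.4656 -0.0165] -59.753562046871416 0.5811764001846313
1 [-49.6161  99.5966] [-18.2334 147.4824]
[[0 0 0 0 0 0 0 0 0 0 0]
 [0 0 0 0 0 0 0 0 0 0 0]
 [0 0 0 0 0 0 0 0 0 0 0]
 [0 0 0 0 0 0 0 0 0 0 0]
 [0 0 0 0 0 0 0 0 0 0 0]
 [0 0 0 0 0 0 0 0 0 0 0]
 [0 0 0 0 0 0 0 0 0 0 0]
 [0 0 0 0 0 0 0 0 0 0 0]
 [0 0 0 0 0 0 0 0 0 0 0]
 [0 0 0 0 0 0 0 0 0 0 0]
 [0 0 0 0 0 0 0 0 0 0 0]]
-1 [33.7419 76.6989] [ 57.6655 124.9893]
[[107 112 117 121 123 119 120 123 125 118 103]
 [ 85  80  84  88  88  89  90  87  89  90 101]
 [ 87  82  88  90  87  87  91  87  87  90 103]
 [ 90  85  86  91  88  88  89  89  94  90 100]
 [ 89  86  88  90  90  92  87  89  90  90 102]
 [ 89  87  84  88  89  89  87  86  89  91 105]
 [ 89  86  87  91  88  90  91  88  87  92 104]
 [ 86  84  86  91  92  87  90  94  88  96 103]
 [ 89  85  86  91  90  90  89  91  90  92 102]
 [ 87  87  87  88  90  91  92  90  90  96 105]
 [101  96 100 101 101 101 102  99  98 102 120]]
```

The end facing −u, toward (−0.5, 0.86), is plain (uniform grey). So the drilled end is the one toward azimuth about −60°. Now I'll search for grasp and final arm configurations.

```bash
cat > s.py <<'E'
from w import *
q0=np.array(bot.read_state()['joint_positions']); az=-59.75; Z=np.diag([-1,-1,1.])
for L in (0,15):
  for flip in (0,1):
    F=Z if flip else np.eye(3)
    R=rot([-np.sin(np.radians(az)),np.cos(np.radians(az)),0],lean(az,-L))@F
    g=min((ik(p,R,np.array([.466,-.0165,.028]),C,x) for x in (q0,[0,30,100,0,50,-90],[0,30,100,0,50,90])),key=lambda k:k.cost)
    print('L',L,'flip',flip,round(g.cost,5),g.x.round(0))
    if g.cost>1e-4: continue
    out=[]
    for psi in range(-180,180,20):
      for X in ([.5,0,.197],[.6,.0,.197],[.45,.15,.197],[.6,.15,.197]):
        R=rot([-np.sin(np.radians(psi)),np.cos(np.radians(psi)),0],lean(psi,90-L))@F
        k=ik(p,R,np.array(X),C,g.x)
        if k.cost<1e-5: 
            m=min((k.x-LO).min(),(HI-k.x).min()); out.append((np.abs(k.x-g.x).max(),psi,X,k.x.round(0).tolist(),round(m)))
    for o in sorted(out,key=lambda o:o[0]-2*min(o[4],15))[:5]: print(o)
E
python3 s.py
```

```text
L 0 flip 0 0.0 [-16.  41. 113.  -0.  26. -46.]
(np.float64(91.67519867153915), -100, [0.6, 0.15, 0.197], [26.0, 65.0, 63.0, -67.0, 118.0, 43.0], 15)
(np.float64(95.36339289154093), -120, [0.6, 0.0, 0.197], [10.0, 65.0, 62.0, -63.0, 121.0, 45.0], 19)
(np.float64(103.00412202216282), -120, [0.5, 0, 0.197], [12.0, 60.0, 79.0, -56.0, 116.0, 57.0], 26)
(np.float64(104.24193528326808), -140, [0.5, 0, 0.197], [6.0, 63.0, 70.0, -45.0, 128.0, 58.0], 24)
(np.float64(95.29800628941919), -100, [0.6, 0.0, 0.197], [15.0, 61.0, 76.0, -72.0, 107.0, 49.0], 10)
L 0 flip 1 0.0 [-16.  41. 113.   0.  26. 134.]
(np.float64(185.73054026737358), 120, [0.6, 0.15, 0.197], [-16.0, 63.0, 68.0, 55.0, 123.0, -52.0], 29)
(np.float64(187.80165940324193), 120, [0.6, 0.0, 0.197], [-27.0, 65.0, 62.0, 48.0, 132.0, -54.0], 20)
(np.float64(189.0593840328283), 100, [0.6, 0.0, 0.197], [-33.0, 61.0, 76.0, 56.0, 118.0, -55.0], 34)
(np.float64(190.41155646692567), 100, [0.6, 0.15, 0.197], [-21.0, 59.0, 83.0, 64.0, 109.0, -56.0], 43)
(np.float64(194.77913658444328), 80, [0.6, 0.0, 0.197], [-38.0, 58.0, 90.0, 66.0, 104.0, -61.0
[... 420 characters left out ...]
[10.0, 59.0, 64.0, -53.0, 112.0, 46.0], 29)
(np.float64(109.4807548466689), -100, [0.6, 0.0, 0.197], [14.0, 54.0, 77.0, -63.0, 97.0, 46.0], 19)
L 15 flip 1 0.0 [-22.  43. 107.  14.  43. 117.]
(np.float64(169.31712662872366), 120, [0.6, 0.15, 0.197], [-16.0, 57.0, 70.0, 47.0, 113.0, -52.0], 38)
(np.float64(170.20485800358549), 100, [0.6, 0.15, 0.197], [-21.0, 52.0, 84.0, 57.0, 99.0, -53.0], 53)
(np.float64(171.14655947378353), 100, [0.6, 0.0, 0.197], [-32.0, 54.0, 77.0, 49.0, 108.0, -54.0], 43)
(np.float64(173.26402754095247), 80, [0.6, 0.0, 0.197], [-37.0, 50.0, 91.0, 60.0, 94.0, -56.0], 49)
(np.float64(173.44542095403392), 120, [0.6, 0.0, 0.197], [-26.0, 59.0, 64.0, 39.0, 122.0, -56.0], 29)
```

```bash
python3 - <<'E'
from w import *
check(*pose(-59.75,0,[.466,-.0165,.17]))
E
```

```text
1 0.0 [ -6.7  41.4  92.1 -47.1  69.7  38.6]
4 0.0 [ -7.8  33.6 100.  -37.8  56.2  18. ]
7 0.0 [-11.1  27.6 105.4 -21.2  47.3 -11.3]
10 0.0 [-15.8  24.6 108.5  -0.   47.  -46. ]
15.4833 delta [0.0593, -0.1238, -0.0881, -24.1355, 45.9608, -51.6158]
```

Scaled: -37.5 degrees / 120 = -0.3125.

play_rows(
  motion=[
    [[0, -0.005, -0.02, -0.0183, 0.035, -0.0392], [0.005, -0.02, -0.035, -0.0367, 0.07, -0.0783], [0.013, -0.035, -0.045, -0.055, 0.1042, -0.1167], [0.02, -0.05, -0.055, -0.0733, 0.1392, -0.1567], [0.028, -0.065, -0.065, -0.0917, 0.175, -0.1958], [0.035, -0.08, -0.072, -0.11, 0.2083, -0.2333], [0.042, -0.09, -0.08, -0.1283, 0.2433, -0.2733], [0.048, -0.1, -0.085, -0.1458, 0.2783, -0.3125]],
  ],
  fingers=0.087,
)

```text
time_s: 16.15
position: [0.4831, -0.0337, 0.1776]
tcp_rot: [[-0.284, 0.959, -0.016], [0.932, 0.272, -0.241], [-0.226, -0.084, -0.97]]
force: [0.3, 0.0, 0.9]
opening: 0.979
grasp_force: 0.0
```

```bash
python3 - <<'E'
from w import *
s=bot.read_state(); print(s['position'])
check(*pose(-59.75,0,[.466,-.0165,.17]),n=2)
E
```

```text
[ 0.4831 -0.0337  0.1776]
1 0.0 [-12.3  24.9 107.2  -9.4  46.8 -29.3]
2 0.0 [-15.8  24.6 108.5  -0.   47.  -46. ]
16.15 delta [0.0226, -0.0111, 0.0035, -6.402, 12.44, -13.7969]
```

Scaled: -13.8 degrees / 120 = -0.115.

play_rows(
  motion=[
    [[0.008, -0.004, 0.001, -0.0175, 0.0342, -0.0383], [0.016, -0.008, 0.002, -0.035, 0.0692, -0.0767], [0.0226, -0.011, 0.0035, -0.0533, 0.1033, -0.115], [0.0226, -0.011, 0.0035, -0.0533, 0.1033, -0.115], [0.0226, -0.011, 0.0035, -0.0533, 0.1033, -0.115]],
  ],
)

```text
time_s: 16.57
position: [0.4663, -0.0186, 0.1694]
tcp_rot: [[-0.497, 0.867, -0.001], [0.867, 0.497, -0.004], [-0.003, -0.003, -1.0]]
force: [0.5, -0.7, -0.1]
opening: 0.996
grasp_force: 0.0
```

```bash
python3 - <<'E'
from ped import *
print(bot.read_state()['time_s'])
for cams in (('top','scene'),('wrist',),('scene','wrist'),('scene',)):
    q,e=fit([.466,-.0165,np.radians(-59.75)],cams); print(cams,q[:2],np.degrees(q[2]),e)
check(*pose(-59.75,0,[.466,-.0165,.028]),n=1)
E
```

```text
16.5667
top 0.92 607 [ 64.  97. 206.]
top 0.43 2235 [92. 90. 92.]
scene 0.78 1312 [ 37.  69. 136.]
scene 0.74 1275 [137. 136. 128.]
('top', 'scene') [ 0.4666 -0.0137] -60.39658374611277 1.0409531593322754
wrist 0.68 6022 [ 39.  72. 144.]
wrist 0.63 5160 [166. 165. 155.]
('wrist',) [ 0.4649 -0.0172] -59.361289216976516 0.029494822025299072
scene 0.94 1270 [137. 136. 128.]
scene 0.7 1363 [ 39.  70. 136.]
wrist 0.93 5914 [ 38.  71. 144.]
wrist 0.61 5102 [166. 165. 155.]
('scene', 'wrist') [ 0.4648 -0.0167] -58.955018205369846 0.13859915733337402
scene 0.82 1183 [137. 137. 129.]
scene 0.68 1388 [ 41.  71. 136.]
scene 0.62 1841 [153. 149. 139.]
('scene',) [ 0.4664 -0.0147] -56.25107804796411 0.08882468938827515
1 0.0 [-15.8  40.8 113.3  -0.   25.9 -46. ]
17.1667 delta [0.0017, -0.0001, 0.1415, -0.1398, 0.1971, -0.2576]
```

The wrist fit (IoU 0.97) puts the pedestal at (0.465, −0.017) with yaw −59.4°. Descending to grip it.

Scaled: -0.6 degrees / 120 = -0.005.

play_rows(
  motion=[
    [[0.001, -0.001, 0.025, -0.0008, 0.0017, -0.005], [0.002, -0.0015, 0.05, -0.0008, 0.0017, -0.005], [0.002, -0.0015, 0.075, -0.0008, 0.0017, -0.005], [0.002, -0.0015, 0.1, -0.0008, 0.0017, -0.005], [0.002, -0.0015, 0.12, -0.0008, 0.0017, -0.005], [0.002, -0.0015, 0.132, -0.0008, 0.0017, -0.005], [0.002, -0.0015, 0.141, -0.0008, 0.0017, -0.005], [0.002, -0.0015, 0.141, -0.0008, 0.0017, -0.005]],
  ],
)

```text
time_s: 17.83
position: [0.4639, -0.017, 0.027]
tcp_rot: [[-0.509, 0.861, -0.003], [0.861, 0.509, 0.001], [0.002, -0.003, -1.0]]
force: [-0.3, -0.0, 0.3]
opening: 0.999
grasp_force: 0.0
```

play_rows(
  motion=[
    [[0, 0, 0, 0, 0, 0], [0, 0, 0, 0, 0, 0], [0, 0, 0, 0, 0, 0], [0, 0, 0, 0, 0, 0], [0, 0, 0, 0, 0, 0], [0, 0, 0, 0, 0, 0], [0, 0, 0, 0, 0, 0]],
  ],
  fingers=0.03,
)

```text
time_s: 18.42
position: [0.4647, -0.0172, 0.0289]
tcp_rot: [[-0.509, 0.861, -0.0], [0.861, 0.509, -0.0], [-0.0, -0.0, -1.0]]
force: [-0.5, 0.2, 4.0]
opening: 0.572
grasp_force: 30.0
```

Gripped at 50 mm. Lifting straight up.

play_rows(
  motion=[
    [[0, 0, -0.01, 0, 0, 0], [0, 0, -0.03, 0, 0, 0], [0, 0, -0.06, 0, 0, 0], [0, 0, -0.09, 0, 0, 0], [0, 0, -0.12, 0, 0, 0], [0, 0, -0.15, 0, 0, 0], [0, 0, -0.19, 0, 0, 0], [0, 0, -0.19, 0, 0, 0]],
  ],
)

```text
time_s: 19.08
position: [0.468, -0.0177, 0.2248]
tcp_rot: [[-0.509, 0.861, 0.012], [0.861, 0.509, -0.004], [-0.009, 0.008, -1.0]]
force: [2.6, -0.4, -5.3]
opening: 0.571
grasp_force: 30.0
```

```bash
python3 - <<'E'
from w import *
s=bot.read_state(); print(s['position'],s['force'],s['opening']*87)
for X in ([.48,-.02,.22],[.5,0,.22]):
    check(*pose(-120,90,X),n=13)
E
```

```text
[ 0.468  -0.0177  0.2248] [ 2.613  -0.4348 -5.2847] 49.665702142336826
1 0.0 [-11.4  19.7 105.2  -8.9  53.5 -33.1]
4 0.0 [  1.1  25.1 102.8 -33.3  60.6   4.2]
7 0.0 [  9.1  34.9  97.6 -46.8  77.1  29.2]
10 0.0 [ 12.   46.2  90.7 -53.1  95.9  45.4]
13 0.0 [ 10.6  57.   83.3 -56.6 114.6  57.8]
19.0833 delta [-0.0081, 0.0092, 0.0049, 47.7002, -80.5314, 46.5994]
1 0.0 [-11.1  19.8 105.   -8.9  53.7 -32.9]
4 0.0 [  1.8  25.6 101.7 -33.   61.4   4.4]
7 0.0 [ 10.1  35.7  95.5 -46.1  78.5  28.7]
10 0.0 [ 13.1  47.2  87.6 -52.5  97.8  44.1]
13 0.0 [ 12.   58.1  79.  -56.6 117.   55.4]
19.0833 delta [-0.001, 0.0366, 0.0051, 47.7002, -80.5314, 46.5994]
```

Scaled: -40.3 degrees / 120 = -0.3358.

play_rows(
  motion=[
    [[0, 0, 0, 0.025, -0.0417, 0.0242], [-0.001, 0.001, 0, 0.05, -0.0833, 0.0483], [-0.002, 0.002, 0, 0.075, -0.125, 0.0725], [-0.003, 0.003, 0, 0.1, -0.1667, 0.0967], [-0.003, 0.004, 0, 0.125, -0.21, 0.1217], [-0.004, 0.004, 0, 0.15, -0.2517, 0.1458], [-0.004, 0.005, 0, 0.175, -0.2942, 0.17], [-0.004, 0.005, 0, 0.1992, -0.3358, 0.1942]],
  ],
)

```text
time_s: 19.75
position: [0.4705, -0.0168, 0.2175]
tcp_rot: [[-0.166, 0.974, -0.157], [0.704, 0.005, -0.71], [-0.69, -0.228, -0.687]]
force: [-0.2, -0.3, -6.3]
opening: 0.571
grasp_force: 30.0
```

```bash
python3 - <<'E'
from w import *
check(*pose(-120,90,[.48,-.02,.21]),n=6)
E
```

```text
1 0.0 [ 10.3  37.6  96.5 -48.1  80.7  33. ]
4 0.0 [ 12.1  50.1  88.7 -54.  100.8  49.5]
6 0.0 [ 10.6  57.9  83.1 -56.3 114.2  58.5]
19.75 delta [0.0013, 0.011, 0.0059, 23.4556, -40.1026, 23.9153]
```

Scaled: -40.1 degrees / 120 = -0.3342.

play_rows(
  motion=[
    [[0, 0.001, 0.001, 0.0242, -0.0417, 0.025], [0, 0.003, 0.002, 0.0492, -0.0833, 0.05], [0, 0.005, 0.003, 0.0733, -0.125, 0.075], [0, 0.006, 0.003, 0.0975, -0.1667, 0.1], [0.001, 0.007, 0.004, 0.1225, -0.2083, 0.125], [0.001, 0.009, 0.005, 0.1467, -0.25, 0.15], [0.001, 0.01, 0.006, 0.1708, -0.2917, 0.175], [0.001, 0.011, 0.006, 0.1958, -0.3342, 0.1992]],
  ],
)

```text
time_s: 20.42
position: [0.4806, -0.0209, 0.2086]
tcp_rot: [[-0.001, 0.866, -0.5], [0.002, -0.5, -0.866], [-1.0, -0.002, -0.001]]
force: [0.4, -0.8, -4.7]
opening: 0.572
grasp_force: 30.0
```

play_rows(
  motion=[
    [[0, 0, 0, 0, 0, 0], [0, 0, 0, 0, 0, 0], [0, 0, 0, 0, 0, 0], [0, 0, 0, 0, 0, 0]],
  ],
)

```text
time_s: 20.75
position: [0.4805, -0.0213, 0.212]
tcp_rot: [[0.0, 0.867, -0.499], [0.005, -0.499, -0.867], [-1.0, -0.002, -0.004]]
force: [-0.5, -1.0, -5.5]
opening: 0.571
grasp_force: 30.0
```

```bash
python3 - <<'E'
from ped import *
s=bot.read_state(); A=np.array(s['tcp_rot']); print(s['position'],A,s['force'],s['opening']*87)
g=s['position']-.002*A[:,2]
check(*pose(-120,90,[.48,-.02,.196]),n=1)
im=[]
for cam in ('top','scene'):
    c=cap(cam); f=c['frame']; P=proj(c,[g-.045*A[:,0],g+.045*A[:,0],g]); print(cam,P.round(1).tolist())
    x,y=P[0].astype(int); t=f[y-36:y+36,x-48:x+48]; im.append(cv2.resize(t,(400,300),interpolation=cv2.INTER_CUBIC))
    gr=cv2.cvtColor(f,cv2.COLOR_RGB2GRAY); print(gr[y-14:y+15:2,x-14:x+15:2])
c=cap('wrist'); im.append(cv2.resize(c['frame'],(400,300))); c=cap('scene'); im.append(cv2.resize(c['frame'],(400,300)))
cv2.imwrite('pics/q5.png',cv2.cvtColor(np.vstack([np.hstack(im[:2]),np.hstack(im[2:])]),cv2.COLOR_RGB2BGR))
E
```

```text
[ 0.4805 -0.0213  0.212 ] [[ 0.0005  0.8669 -0.4985]
 [ 0.0048 -0.4985 -0.8669]
 [-1.     -0.002  -0.0044]] [-0.4551 -1.0019 -5.4984] 49.69048296288165
1 0.0 [ 10.6  59.2  82.9 -55.9 113.6  59.4]
20.75 delta [0.016, -0.001, -0.0008, 0.0982, -0.2525, 0.114]
top [[250.5, 228.4], [249.2, 233.2], [249.9, 230.9]]
[[175 174 174 171  94  57  74  61  47  91 156 164 165 165 165]
 [179 179 180 176 153 104 176 198 127  54  84 156 175 174 174]
 [176 176 177 178 178 197 221 222 216 173  96  79 143 179 183]
 [175 175 176 177 185 218 221 220 220 220 211 151  70 103 163]
 [180 180 179 182 207 221 219 220 220 221 220 218 197 128  73]
 [183 184 184 197 221 221 220 220 220 221 220 219 220 216 176]
 [185 186 191 217 221 220 219 218 210 212 219 219 219 220 219]
 [174 174 199 221 218 219 215 184 133 135 194 218 220 218 219]
 [181 191 218 218 215 212 204 155 140 121 148 211 215 214 213]
 [175 210 217 209 201 200 200 210 217 197 157 199 202 205 206]
 [182 214 202 200 202 212 214 213 213 209 209 214 216 216 218]
 [141 197 191 200 213 217 217 218 217 217 218 218 219 221 206]
 [ 66 101 162 197 207 213 217 218 
[... 455 characters left out ...]
2 153]
 [155 170 197 192 194 178 178 193 190 192 191 192 189 178 156]
 [154 170 197 193 193 195 176 179 193 196 191 194 191 202 148]
 [145 181 195 194 194 173 109 103 130 179 193 195 194 199 147]
 [146 175 195 196 195 161 123 136 120 111 193 193 196 199 156]
 [128 175 199 192 193 199 166 121 129 167 189 191 191 195 159]
 [117 190 196 192 195 195 193 196 195 189 177 169 185 192 165]
 [110 176 200 200 198 196 198 197 196 194 193 186 182 164 161]
 [ 90 186 124 126 129 128 136 136 136 140 143 143 153 149 141]
 [ 92 189 102 105 107 104 104 104 108 107 106 105 105 102 128]
 [ 95 127 150 148 150 153 150 152 163 172 173 175 168 170 124]
 [ 97 118 121 119 114 119 122 117 117 121 119 118 117 117  78]]
```

View pics/q5.png

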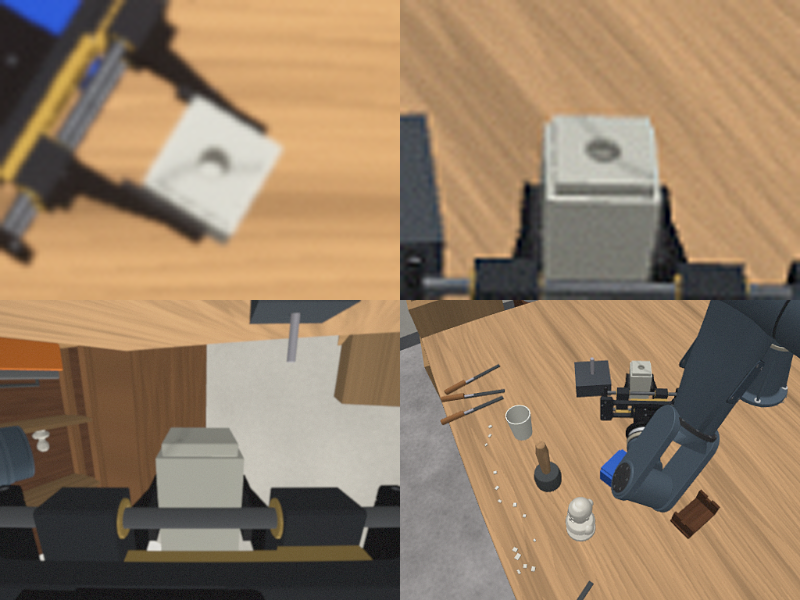

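The drilled hole faces up: at (213,165) of the top crop and (602,150) of the scene crop. The pin is upright in the base, and the head, mallet and cup are still standing. Lowering to 15 cm clearance, settling, then handing in.

Scaled: -0.25 degrees / 120 = -0.0021.

play_rows(
  motion=[
    [[0.004, 0, 0, 0, -0.0017, 0], [0.008, 0, 0, 0.0008, -0.0021, 0.0008], [0.012, 0, 0, 0.0008, -0.0021, 0.0008], [0.016, 0, 0, 0.0008, -0.0021, 0.0008], [0.016, 0, 0, 0.0008, -0.0021, 0.0008], [0.016, 0, 0, 0.0008, -0.0021, 0.0008], [0.016, 0, 0, 0.0008, -0.0021, 0.0008], [0.016, 0, 0, 0.0008, -0.0021, 0.0008]],
  ],
)

```text
time_s: 21.62
position: [0.4807, -0.0214, 0.1952]
tcp_rot: [[-0.002, 0.866, -0.501], [-0.003, -0.501, -0.866], [-1.0, -0.0, 0.003]]
force: [0.1, -0.7, -6.0]
opening: 0.573
grasp_force: 30.0
```

play_rows(
  motion=[
    [[0, 0, 0, 0, 0, 0], [0, 0, 0, 0, 0, 0], [0, 0, 0, 0, 0, 0], [0, 0, 0, 0, 0, 0], [0, 0, 0, 0, 0, 0], [0, 0, 0, 0, 0, 0], [0, 0, 0, 0, 0, 0], [0, 0, 0, 0, 0, 0]],
  ],
)

```text
time_s: 22.28
position: [0.4807, -0.0214, 0.1952]
tcp_rot: [[-0.002, 0.866, -0.501], [-0.002, -0.501, -0.866], [-1.0, -0.0, 0.003]]
force: [0.8, 0.2, -5.0]
opening: 0.571
grasp_force: 30.0
```

```bash
python3 -c "
from h import *
s=bot.read_state(); print(s['time_s'],s['position'],s['tcp_rot'],np.abs(s['qvel']).max(),s['grasp_force'],s['force'])
print(bot.hand_in())"
```

```text
22.2833 [ 0.4807 -0.0214  0.1952] [[-0.0016  0.8655 -0.5009]
 [-0.0024 -0.5009 -0.8655]
 [-1.     -0.0002  0.0029]] 0.12493860162788847 29.99871295876801 [ 0.8248  0.2326 -5.0122]
the job is handed in; nothing more can be done
None
```

Handed in at 22.3 s: the pin stands released at the bottom of the base hole, and the pedestal is held still with its drilled end straight up, about 15 cm clear of the bench; on the first try for the pin the fingertips hit the rest's cheek (about 80 N at the wrist, below the 120 N limit), and the pin, head, mallet and cup were not disturbed.

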